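# Index the filter wheel on its stand

## Robot

A 7-joint arm with a two-finger parallel gripper is mounted at the origin on a cart in front of the work surface, level with it; the furniture and walls round the work are solid. World frame = base frame: x ahead of the robot, y to its left, z up, the work surface at z = 0. Lengths are in m, angles in degrees, forces in N, time in s.
With the tool pointing down it reaches from about 0.4 to 0.9 m from the base axis. Payload 5.5 kg.
Tool frame: the origin (TCP) lies at the very end of the fingers, on their centre line; the grasp point (between the pads) lies 19 mm behind it; z points along the fingers, y is the line along which they close (so a half turn about z gives the same grasp; the last joint's range is limited). The gripper opens to 92 mm and grips with 3 to 60 N. Pads are 19 mm wide; open, the fingers measure 130 mm over their backs; the gripper's body (75 mm by 190 mm) begins 47 mm behind the grasp point.
Start: joints at [-58.488, 28.699, -24.465, 88.831, 12.651, 65.22, -12.049], TCP at [0.184, 0.623, 0.227] pointing down, gripper open.
Joint ranges: [-164.97, 164.97], [-17.58, 116.51], [-87.97, 89.64], [11.32, 138.91], [-80.73, 260.73], [10.89, 115.49], [-147.41, 147.41]. Speed limits (degrees/s): [147.25, 147.25, 180, 180, 180, 180, 180].

## Interface

Orientations are given as a 3x3 rotation matrix whose columns are the frame's x, y, z axes.
In Python, from plant import telemetry, cams, manip gives the robot as it stands.
- The arm moves only by the tool arm_command, never from a script. Its argument "deltas" is text: rows parted by semicolons, each of 5 numbers parted by spaces: the gripper's target within -1 to 1 (fully open at 1, half-way at 0, shut at -1), then the shift along the world's x, y, z in cm, then the turn about the world's z in rad. A call has 1 to 8 rows; each row shifts and turns the commanded pose from where the row before left it; what a row does not reach is not made up. A row lasts 1/8 s, in which the tool goes at most 62.5 mm and 10.7 degrees, less where a joint would pass 70% of its speed; a pose out of reach is approached as far as the arm can. A call is refused whole if a number of a shift passes 6.25 or a number of a turn 0.188, either way. A call with a gripper value outside its range is refused whole. The fingers move at their own pace and stop on an object; "newtons" is the grip in N (left out, the last holds). Time passes only in rows, so rows that do not move let the fingers close. It gives the time, the measured TCP pose, the force, the opening and the grip force at its end, in the units of the state.
- telemetry.get_obs(): the state, without advancing time (a new reading comes with each control period).
- cams.read_camera(name): name is "side" or "top" or "wrist"; returns a dict with "pixels" (384x512x3 uint8, red, green, blue), "depth" (384x512 float32, m along the optical axis (not along the pixel's ray), 0 where there is no reading), "intrinsics" (3x3 intrinsics, pixels), "k1" (the pictures are not rectified: a ray, as slopes to the right and down, at radius r is drawn at 1 + k1 r^2 times it, then the intrinsics apply), "rvec" (rotation vector, rad) and "tvec" (3), from world to camera coordinates, as OpenCV has them. Camera axes: x right, y down, z forward; pixel columns grow to the right and rows downward; lengths in m; the calibration is good to about 2 mm. A picture is of the moment at which its call begins.
- manip.finish_job(): hands the job in; it is judged then, once.
The state is a dict: "time_s": time; "joint_pos": joint angles; "joint_velocities": joint speeds; "joint_efforts": joint torques, N m; "ee_pos": TCP position; "tcp_rot": TCP orientation; "wrist_force": force on the tool from outside, world axes, zero at the start; "ft_torque": the same for the moment, N m; "width": finger opening in m; "grasp_force": force on a finger pad.
Only numpy, scipy, OpenCV 4.12 (cv2) and the standard library are available. Lean on these libraries where they do the work, as an engineer would, in place of code of your own. Each camera call takes 0.05 s, during which the arm holds its last target. There are 200 camera calls.

## Task

Lock the microscope filter wheel in its index position: first push the knob of the index plunger fully in towards the wheel, so that its sprung nose rides on the rim, then turn the wheel by pushing the pegs round its edge until the nose springs into the notch in the rim and stops the wheel. Do not force anything: keep every push on the stand, knob or wheel under about 25 N, leave the objects standing round it alone, and let go at the end.

Things in the scene. Friction and masses are not known exactly. Their poses are not given: they have to be found in the camera images.
- index_stand: Stand fixed to the bench, carrying wheel and plunger. Origin on the bench under the wheel's axis, z up; +y points outwards from that axis along the plunger. Grey foot plate 120 mm (x) by y = -60 to 100 mm, 10 mm thick. At y = 66 to 94 mm an aluminium block, 34 mm wide, top 44 mm over the bench, guides the plunger.
- wheel_axis (a point): Point on the wheel's upright axis, 42 mm over the bench, axes as the stand's. The wheel: an aluminium filter ring, diameter 110 mm, 26 to 38 mm over the bench; clamped on it a dark steel peg plate, diameter 92 mm, 38 to 42 mm over the bench; a hub of 24 mm diameter in its middle rises to 51 mm. The ring's rim has one notch, 12 mm wide, 11 mm deep, with parallel walls.
- wheel (a joint): Angle of the wheel's peg plate, rad, anticlockwise from above; starts at 1.0 to 5.2, turns both ways, stays where left; 2 to 5 N on a peg turn it. At 0 the tall peg points along the stand's +y, at the plunger. The ring was clamped on by hand: its notch is up to 0.4 rad either side of the tall peg, so the wheel locks somewhere in -0.4 to 0.4 (or a full turn on), with 0.04 rad play each way.
- tall_peg (a point): Centre of the top face of the tall peg, 70 mm over the bench. Four upright round steel pegs, 10 mm diameter, stand on the peg plate at 90 degree steps, centres 40 mm from the wheel's axis; the other three reach 60 mm over the bench. The notch in the rim is within 23 degrees of the tall peg's bearing.
- knob_end (a point): Centre of the outer end face of the plunger's black knob (26 mm diameter, 14 mm long, axis level, 32 mm over the bench). With the plunger out it is 136 mm from the wheel's axis along the stand's +y. Push it towards the wheel's axis. Nothing is below it but the bench.
- plunger (a joint): Travel of the plunger towards the wheel, m: 0 out, 0.012 fully in against its stop. It has no return spring; about 4 N of friction, plus up to 3 N from the nose, must be overcome, and it stays where it is left.
- nose (a joint): How far the plunger's sprung nose (8 mm diameter, rounded end) sticks out of the plunger, m: 0.010 fully out; about 0.002 when the plunger is in and the nose rests on the rim; back at 0.010 when the nose is in the notch. Its spring pushes with 1 to 3 N.
- petri: Bystander: round lidded petri dish, 58 mm diameter, 14 mm high, origin under its centre.
- objective_tube: Bystander: upright objective case with a screw lid, 37 mm diameter, 62 mm high, origin under its centre.
- eyepiece: Bystander: spare black eyepiece standing upright, 38 mm diameter, 52 mm high, origin under its centre.
- mailer: Bystander: flat slide mailer, 37 x 92 x 14 mm, origin under its centre.

How it is judged:
By the outcome, as a careful person would: the job done as asked, in the order asked, and still so for the second after the job is handed in, with the robot touching nothing.
It also fails if it takes over 72 s, if anything falls off the work surface, if the arm or the gripper's body presses on something with over 40 N, if the wrist force passes 120 N, or if a joint passes its speed limit or range.

## Working session

There is one attempt and no reset: what is moved stays moved. The work goes in short steps, Python scripts to look and compute and a tool call to move; the robot and the scene stay as the last step left them, time stands still between calls to the robot, and variables do not carry over. Pictures are saved under pics/ and viewed, at most 10 in all, crops included, and the job is handed in when it is done.

Besides the shell and the picture viewer there is one more tool, called after "Call:" as a command line: name --argument value ..., lists and objects as JSON in quotes. arm_command: Moves the arm, as the interface text tells. Its arguments: {"type":"object","properties":{"deltas":{"type":"string"},"newtons":{"type":"number"}},"required":["deltas"]}

```bash
mkdir -p pics; cat > h.py <<'E'
import numpy as np, cv2
from plant import telemetry, cams, manip
def cam(n):
    c=cams.read_camera(n); c['R']=cv2.Rodrigues(np.array(c['rvec'],float))[0]; c['t']=np.array(c['tvec'],float).ravel(); return c
def ray(c,u,v):
    K=np.array(c['intrinsics']); d=np.array([(u-K[0,2])/K[0,0],(v-K[1,2])/K[1,1]]); s=d.copy()
    for _ in range(20): s=d/(1+c['k1']*(s@s))
    return -c['R'].T@c['t'], c['R'].T@np.array([s[0],s[1],1])
def onz(c,u,v,z):
    o,d=ray(c,u,v); return o+d*(z-o[2])/d[2]
def proj(c,p):
    q=c['R']@np.array(p)+c['t']; s=q[:2]/q[2]; s=s*(1+c['k1']*(s@s)); K=np.array(c['intrinsics'])
    return s[0]*K[0,0]+K[0,2], s[1]*K[1,1]+K[1,2]
def cloud(c):
    K=np.array(c['intrinsics']); v,u=np.mgrid[:384,:512]; d=np.stack([(u-K[0,2])/K[0,0],(v-K[1,2])/K[1,1]],-1); s=d.copy()
    for _ in range(20): s=d/(1+c['k1']*(s**2).sum(-1,keepdims=True))
    z=c['depth'][...,None]; P=np.concatenate([s*z,z],-1)
    return (P-c['t'])@c['R']
E
python3 - <<'E'
from h import *
a=cam('top');b=cam('side')
for n,c in(('top',a),('side',b)):
    cv2.imwrite(f'pics/{n}0.png',c['pixels'][...,::-1]); print(n,-c['R'].T@c['t'],c['R'][2],c['intrinsics'][0],c['k1'])
print(telemetry.get_obs())
E
```

```text
top [0.3556425  0.02173257 1.29687265] [ 0.14475949  0.0041643  -0.98945811] [429.14201398   0.         247.76503769] -0.021596564129370645
side [ 0.88819266 -1.0559014   0.91149583] [-0.25009254  0.76391972 -0.59487846] [453.40825285   0.         261.26918323] 0.03006737252487165
{'time_s': 0.1, 'joint_pos': array([-58.48763208,  28.75038388, -24.45575474,  88.88265557,
        12.65035367,  65.21729927, -12.04943227]), 'joint_velocities': array([-0.02916337, -0.13344421, -0.02642583, -0.04906688,  0.02901147,
       -0.03647485,  0.13489912]), 'joint_efforts': array([-1.17942502e-02, -5.67863917e+01, -5.83879262e+00, -2.79914832e+01,
       -6.89940434e-02,  2.40748550e-02,  5.49351694e-05]), 'ee_pos': array([0.18371873, 0.62287714, 0.22578353]), 'tcp_rot': array([[-9.59170994e-01,  2.82826216e-01, -5.80260289e-04],
       [ 2.82826792e-01,  9.59169674e-01, -1.59440560e-03],
       [ 1.05628369e-04, -1.69342076e-03, -9.99998561e-01]]), 'wrist_force': array([-0.49035681, -0.32718337, -0.36019882]), 'ft_torque': array([-0.05653816,  0.03025325,  0.00305247]), 'grasp_force': 0.0, 'width': 0.09164439877842434}
```

View pics/top0.png

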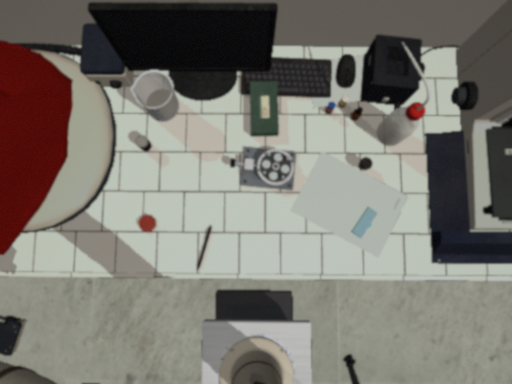

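View pics/side0.png

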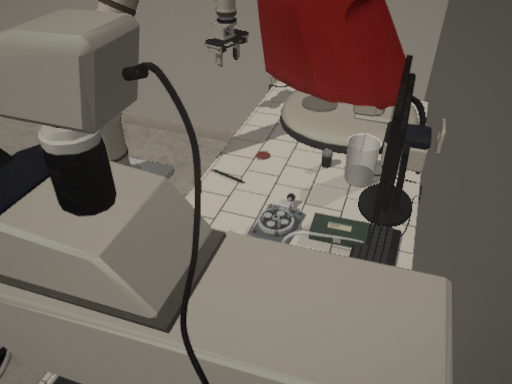

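The top view shows the stand at about (268,168), with the wheel near (276,168) and the knob near (233,162), pointing to world +y. The bystanders are well away. In the side view the wheel is at (277,220) and the knob at (291,198). Next I'll crop in and measure.

```bash
python3 - <<'E'
from h import *
a=cam('top');b=cam('side')
A=cv2.resize(a['pixels'][135:200,220:310],None,fx=8,fy=8,interpolation=cv2.INTER_CUBIC)[:,:,::-1]
B=cv2.resize(b['pixels'][180:255,240:315],None,fx=8,fy=8,interpolation=cv2.INTER_CUBIC)[:,:,::-1]
cv2.imwrite('pics/top1.png',A);cv2.imwrite('pics/side1.png',B)
for n,c in(('top',a),('side',b)):
    P=cloud(c); m=(c['depth']>0)&(P[...,2]>.005)&(P[...,2]<.09)&(abs(P[...,0]-.6)<.2)&(abs(P[...,1])<.2)
    for lo,hi in((.005,.015),(.02,.034),(.034,.046),(.046,.056),(.056,.064),(.064,.08)):
        q=P[m&(P[...,2]>lo)&(P[...,2]<hi)]; print(n,lo,len(q),q.mean(0).round(4) if len(q) else '',q[:12].round(3).tolist() if lo>.055 else '')
print(onz(a,276,168,.042),onz(a,233,162,.032))
E
```

```text
top 0.005 1360 [ 0.5876 -0.012   0.0086] 
top 0.02 179 [ 0.7113 -0.0188  0.0308] 
top 0.034 1748 [ 0.6646 -0.0306  0.0398] 
top 0.046 168 [ 0.6023 -0.0348  0.0481] 
top 0.056 29 [ 0.5974 -0.0456  0.0605] [[0.638, -0.032, 0.061], [0.64, -0.035, 0.056], [0.636, -0.029, 0.06], [0.636, -0.032, 0.06], [0.636, -0.035, 0.06], [0.636, -0.038, 0.06], [0.633, -0.029, 0.058], [0.633, -0.032, 0.059], [0.632, -0.035, 0.064], [0.618, -0.085, 0.059], [0.617, -0.087, 0.064], [0.618, -0.091, 0.06]]
top 0.064 11 [ 0.6169 -0.0862  0.0694] [[0.625, -0.084, 0.069], [0.625, -0.087, 0.071], [0.625, -0.09, 0.072], [0.622, -0.084, 0.07], [0.622, -0.087, 0.071], [0.622, -0.09, 0.069], [0.622, -0.093, 0.068], [0.62, -0.085, 0.064], [0.618, -0.087, 0.074], [0.619, -0.09, 0.071], [0.566, -0.073, 0.064]]
side 0.005 579 [ 0.6291 -0.0459  0.0094] 
side 0.02 253 [ 0.6903 -0.0401  0.0309] 
side 0.034 1180 [ 0.6667 -0.0338  0.0389] 
side 0.046 87 [ 0.606  -0.0472  0.0493] 
side 0.056 29 [ 0.6063 -0.056   0.0589] [[0.584, -0.01, 0.057], [0.584, -0.02, 0.061], [0.587, -0.021, 0.062], [0.589, -0.017, 0.06], [0.585, -0.023, 0.059], [0.59, -0.02, 0.058], [0.637, -0.029, 0.058], [0.64, -0.03, 0.06], [0.643, -0.028, 0.059], [0.639, -0.035, 0.06], [0.642, -0.036, 0.061], [0.639, -0.037, 0.057]]
side 0.064 8 [ 0.6259 -0.0858  0.0671] [[0.624, -0.079, 0.067], [0.622, -0.084, 0.067], [0.625, -0.086, 0.069], [0.628, -0.084, 0.068], [0.623, -0.087, 0.066], [0.626, -0.087, 0.066], [0.63, -0.09, 0.07], [0.63, -0.089, 0.065]]
[ 0.59734052 -0.0565177   0.042     ] [0.61666997 0.07202595 0.032     ]
```

View pics/top1.png

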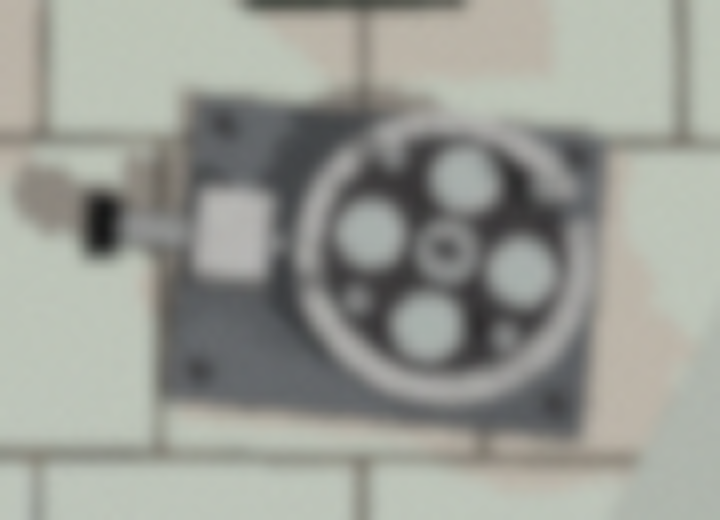

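View pics/side1.png

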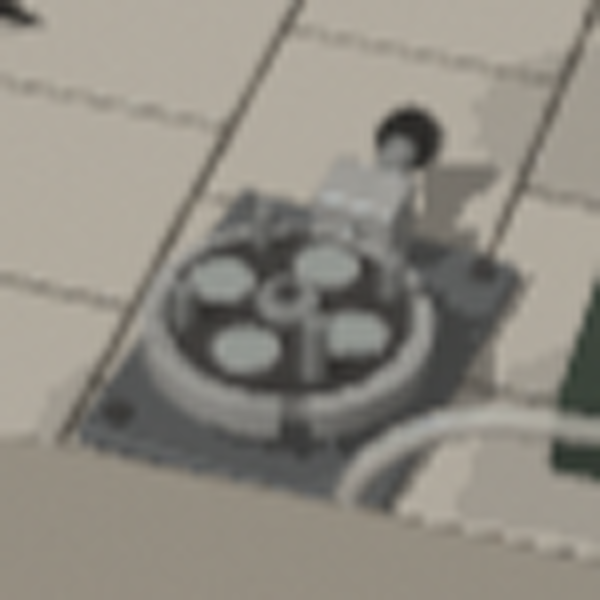

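The top crop shows the wheel centre at about (447,252) and the knob at about (101,224), with its end face at x≈85. The tall peg is at about (555,180) and the notch gap in the rim at about (580,197). In the side crop the notch is at (297,425), next to the tall peg at (315,340).

```bash
python3 - <<'E'
from h import *
a=cam('top');b=cam('side')
f=lambda x,o:(x+.5)/8-.5+o
T=lambda x,y,z:onz(a,f(x,220),f(y,135),z)
S=lambda x,y,z:onz(b,f(x,240),f(y,180),z)
print('hub',T(446,250,.051),S(288,297,.051)); print('ring',T(447,255,.038))
print('knob',T(101,224,.034),T(101,224,.045),'side blob',S(409,140,.032))
print('tall',T(555,180,.07),S(315,315,.07),'notch',T(580,197,.038),S(297,408,.038))
print('block',T(236,233,.044))
print('foot corners',[T(x,y,.01)[:2].round(4).tolist() for x,y in((190,93),(606,128),(580,437),(160,400))])
for z in (.06,.1,.15,.2,.25): 
    P=cloud(a);Q=cloud(b)
    for n,c,P in(('t',a,P),('s',b,Q)):
        m=(c['depth']>0)&(P[...,2]>z)&(P[...,2]<z+.05)&(P[...,0]>.1)&(P[...,0]<.8)&(P[...,1]>-.25)&(P[...,1]<.7)
        q=P[m]; print(n,z,len(q),q.min(0).round(2) if len(q) else '',q.max(0).round(2) if len(q) else '')
E
```

```text
hub [ 0.6021696  -0.05393662  0.051     ] [ 0.60720788 -0.0584187   0.051     ]
ring [ 0.60284478 -0.05509637  0.038     ]
knob [0.61451958 0.07436197 0.034     ] [0.61226468 0.07390355 0.045     ] side blob [0.6179137  0.07351986 0.032     ]
tall [ 0.62471435 -0.09260001  0.07      ] [ 0.62557329 -0.08691393  0.07      ] notch [ 0.62530573 -0.10489581  0.038     ] [ 0.62449695 -0.10228864  0.038     ]
block [0.60941928 0.02369922 0.044     ]
foot corners [[0.671, 0.0418], [0.6584, -0.1179], [0.5386, -0.107], [0.5516, 0.0521]]
t 0.06 4459 [ 0.42 -0.23  0.06] [0.8  0.66 0.11]
s 0.06 2575 [ 0.42 -0.09  0.06] [0.8  0.7  0.11]
t 0.1 204 [0.74 0.24 0.1 ] [0.8  0.35 0.15]
s 0.1 524 [0.36 0.24 0.1 ] [0.8  0.69 0.15]
t 0.15 695 [0.36 0.24 0.15] [0.8  0.63 0.2 ]
s 0.15 584 [0.35 0.24 0.15] [0.8  0.69 0.2 ]
t 0.2 1661 [0.34 0.51 0.2 ] [0.8  0.65 0.25]
s 0.2 1463 [0.16 0.5  0.2 ] [0.8  0.68 0.25]
t 0.25 1703 [0.12 0.51 0.25] [0.8  0.63 0.3 ]
s 0.25 1710 [0.13 0.5  0.25] [0.8 0.7 0.3]
```

Call:
arm_command --deltas "-1 3 -6 0 0; -1 3 -6 0 0; -1 3 -6 0 0; -1 5.5 -5.5 0 0.05; -1 5.5 -5.5 0 0.05; -1 5.5 -5.5 0 0.05; -1 5.5 -5.5 0 0.05; -1 5.5 -5.5 0 0" --newtons 10

```text
time_s: 1.3
ee_pos: [0.49, 0.2333, 0.2271]
tcp_rot: [[-0.996, 0.086, 0.001], [0.086, 0.996, 0.0], [-0.001, 0.001, -1.0]]
wrist_force: [0.1, 1.1, 0.9]
width: 0.0165
grasp_force: 0.0
```

Call:
arm_command --deltas "-1 4 0 0 0; -1 3 -2.7 0 0; -1 0 0 0 0; -1 0 0 0 0"

```text
time_s: 1.8
ee_pos: [0.5581, 0.2081, 0.2265]
tcp_rot: [[-0.996, 0.087, -0.001], [0.087, 0.996, 0.0], [0.001, 0.0, -1.0]]
wrist_force: [0.3, -0.1, -0.2]
width: 0.0005
grasp_force: 0.0
```

Call:
arm_command --deltas "-1 3.1 -2.9 0 0; -1 3.1 -2.9 0 0; -1 0 0 -5 0; -1 0 0 -5 0; -1 0 0 -5 0; -1 0 0 -2 0; -1 0 0 0 0; -1 0 0 0 0"

```text
time_s: 2.8
ee_pos: [0.6223, 0.1507, 0.059]
tcp_rot: [[-0.996, 0.086, 0.003], [0.086, 0.996, 0.001], [-0.003, 0.001, -1.0]]
wrist_force: [-0.4, -0.1, 0.6]
width: 0.0002
grasp_force: 0.0
```

```bash
python3 - <<'E'
from h import *
c=cam('wrist');o=telemetry.get_obs();print(o['ee_pos'],o['wrist_force'],o['joint_pos'].round(0),-c['R'].T@c['t'])
cv2.imwrite('pics/w0.png',c['pixels'][...,::-1])
E
```

```text
[0.62251034 0.15063604 0.05925837] [-0.15019672  0.39218881 -0.01647234] [ -8.  37. -10.  97.   9.  46.  62.] [0.53800732 0.15789138 0.21679127]
```

View pics/w0.png

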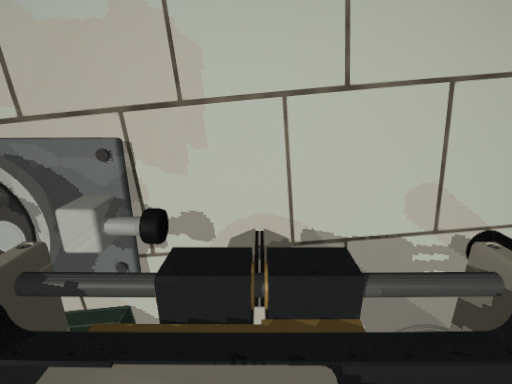

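The wrist view shows the knob at (154,226), with its end face edge at (167,226) and the block to its left. The closed fingers are to the right of it.

```bash
python3 - <<'E'
from h import *
c=cam('wrist')
for p in((167,226),(154,226)):print(onz(c,*p,.032),onz(c,*p,.045))
P=cloud(c); print(P[226,140:172:3].round(3)); print(proj(c,(.6223,.1507,.0592)))
for y in range(255,320,12): print(P[y,160],P[y,168],P[y,350])
E
```

```text
[0.61551236 0.08435244 0.032     ] [0.61007682 0.08951105 0.045     ]
[0.61469997 0.07491336 0.032     ] [0.60932152 0.08073524 0.045     ]
[[ 0.609  0.071  0.044]
 [ 0.609  0.073  0.044]
 [ 0.609  0.075  0.044]
 [ 0.609  0.077  0.045]
 [ 0.61   0.079  0.044]
 [ 0.61   0.081  0.043]
 [ 0.611  0.082  0.042]
 [ 0.613  0.083  0.038]
 [ 0.614  0.083  0.034]
 [ 0.618  0.082  0.026]
 [ 0.629  0.074 -0.001]]
(np.float64(258.95919464521546), np.float64(245.23440423204704))
[ 0.65658589  0.05963033 -0.00119027] [0.5832493  0.12328084 0.13434853] [0.58744213 0.18366062 0.13625684]
[0.58490383 0.12174449 0.13885459] [0.58324553 0.12566458 0.14197644] [0.58765805 0.18164022 0.14277482]
[0.58316564 0.12531674 0.14832587] [0.58334004 0.12763706 0.1483542 ] [0.58796929 0.17992619 0.14831703]
[0.58724084 0.12448291 0.14830045] [0.58716774 0.12699797 0.14867406] [0.59251488 0.18016583 0.14780083]
[0.59163673 0.12350318 0.14804284] [0.59107152 0.12635125 0.14902258] [0.5964946  0.18011556 0.14819409]
[0.59487595 0.12329638 0.14937687] [0.59555759 0.12541172 0.14879891] [0.60020043 0.17993557 0.1489966 ]
```

Call:
arm_command --deltas "-1 -0.6 0 -2 0; -1 0 0 -1.6 0; -1 0 -1.5 0 0; -1 0 -1 0 0; -1 0 -0.7 0 0; -1 0 0 0 0; -1 0 0 0 0"

```text
time_s: 3.78
ee_pos: [0.6149, 0.1182, 0.0211]
tcp_rot: [[-0.996, 0.087, 0.0], [0.087, 0.996, 0.001], [-0.0, 0.001, -1.0]]
wrist_force: [-0.7, 0.9, -0.5]
width: 0.0003
grasp_force: 0.0
```

Call:
arm_command --deltas "-1 0 -0.3 0 0; -1 0 -0.3 0 0; -1 0 -0.3 0 0; -1 0 0 0 0"

```text
time_s: 4.28
ee_pos: [0.6147, 0.1082, 0.0207]
tcp_rot: [[-0.996, 0.087, -0.0], [0.087, 0.996, -0.0], [0.0, -0.0, -1.0]]
wrist_force: [-0.1, 0.4, -0.4]
width: 0.0005
grasp_force: 0.0
```

Call:
arm_command --deltas "-1 0 -0.3 0 0; -1 0 -0.2 0 0; -1 0 0 0 0"

```text
time_s: 4.65
ee_pos: [0.6147, 0.1034, 0.0207]
tcp_rot: [[-0.996, 0.087, 0.0], [0.087, 0.996, -0.0], [-0.0, -0.0, -1.0]]
wrist_force: [-0.2, 0.1, -0.7]
width: 0.0006
grasp_force: 0.0
```

Call:
arm_command --deltas "-1 0 -0.2 0 0; -1 0 -0.2 0 0; -1 0 0 0 0"

```text
time_s: 5.03
ee_pos: [0.6147, 0.0999, 0.0208]
tcp_rot: [[-0.996, 0.087, 0.0], [0.087, 0.996, 0.0], [0.0, 0.0, -1.0]]
wrist_force: [0.2, 1.4, 0.8]
width: 0.0005
grasp_force: 0.4
```

Call:
arm_command --deltas "-1 0 -0.2 0 0; -1 0 -0.2 0 0; -1 0 0 0 0"

```text
time_s: 5.4
ee_pos: [0.6143, 0.0964, 0.0207]
tcp_rot: [[-0.996, 0.086, -0.001], [0.086, 0.996, 0.001], [0.001, 0.001, -1.0]]
wrist_force: [-0.9, 5.7, 0.3]
width: 0.0005
grasp_force: 2.0
```

Call:
arm_command --deltas "-1 0 -0.2 0 0; -1 0 -0.2 0 0; -1 0 0 0 0"

```text
time_s: 5.78
ee_pos: [0.6141, 0.0926, 0.0207]
tcp_rot: [[-0.996, 0.086, -0.001], [0.086, 0.996, 0.001], [0.001, 0.001, -1.0]]
wrist_force: [-2.0, 5.5, 0.7]
width: 0.0004
grasp_force: 2.5
```

Call:
arm_command --deltas "-1 0 -0.2 0 0; -1 0 -0.1 0 0; -1 0 0 0 0"

```text
time_s: 6.15
ee_pos: [0.6138, 0.0901, 0.0207]
tcp_rot: [[-0.996, 0.086, -0.001], [0.086, 0.996, 0.001], [0.001, 0.001, -1.0]]
wrist_force: [-2.6, 6.8, 1.5]
width: 0.0003
grasp_force: 2.8
```

Call:
arm_command --deltas "-1 0 -0.1 0 0; -1 0 0 0 0"

```text
time_s: 6.4
ee_pos: [0.6138, 0.0893, 0.0207]
tcp_rot: [[-0.996, 0.086, -0.001], [0.086, 0.996, 0.001], [0.001, 0.001, -1.0]]
wrist_force: [-3.3, 6.2, 0.9]
width: 0.0003
grasp_force: 3.0
```

Call:
arm_command --deltas "-1 0 -0.1 0 0; -1 0 0 0 0"

```text
time_s: 6.65
ee_pos: [0.6137, 0.0884, 0.0207]
tcp_rot: [[-0.996, 0.086, -0.001], [0.086, 0.996, 0.001], [0.002, 0.001, -1.0]]
wrist_force: [-2.6, 6.6, 1.7]
width: 0.0005
grasp_force: 3.1
```

Call:
arm_command --deltas "-1 0 -0.1 0 0; -1 0 0 0 0"

```text
time_s: 6.9
ee_pos: [0.6136, 0.0879, 0.0207]
tcp_rot: [[-0.996, 0.085, -0.002], [0.085, 0.996, 0.002], [0.002, 0.002, -1.0]]
wrist_force: [-3.1, 6.3, 1.0]
width: 0.0005
grasp_force: 3.5
```

Call:
arm_command --deltas "-1 0 -0.1 0 0; -1 0 0 0 0"

```text
time_s: 7.15
ee_pos: [0.6136, 0.0879, 0.0207]
tcp_rot: [[-0.996, 0.085, -0.001], [0.085, 0.996, 0.003], [0.002, 0.003, -1.0]]
wrist_force: [-1.9, 8.2, 0.5]
width: 0.0005
grasp_force: 4.2
```

Call:
arm_command --deltas "-1 0 -0.15 0 0; -1 0 0 0 0"

```text
time_s: 7.4
ee_pos: [0.6136, 0.0878, 0.0208]
tcp_rot: [[-0.996, 0.084, -0.001], [0.084, 0.996, 0.004], [0.002, 0.004, -1.0]]
wrist_force: [-3.7, 10.2, 1.7]
width: 0.0005
grasp_force: 5.4
```

Call:
arm_command --deltas "-1 0 -0.15 0 0; -1 0 0 0 0"

```text
time_s: 7.65
ee_pos: [0.6136, 0.0878, 0.0208]
tcp_rot: [[-0.997, 0.083, -0.001], [0.083, 0.997, 0.006], [0.001, 0.006, -1.0]]
wrist_force: [-3.4, 13.1, 0.1]
width: 0.0001
grasp_force: 6.5
```

Call:
arm_command --deltas "-1 0 2 0 0; -1 0 3 0 0; -1 0 0 6 0; 0 0 0 6 -0.18; 0 1 -4 2 -0.18; 0 1 -4 0 -0.18; 0 1 -4 0 -0.18; 0 0 -3 0 -0.1"

```text
time_s: 8.65
ee_pos: [0.6453, -0.0223, 0.1611]
tcp_rot: [[-0.611, 0.792, 0.001], [0.792, 0.611, -0.003], [-0.003, -0.001, -1.0]]
wrist_force: [-0.5, -0.6, -0.4]
width: 0.0442
grasp_force: 0.0
```

Call:
arm_command --deltas "0 0 0 0 0; 0 0 0 0 0"

```text
time_s: 8.9
ee_pos: [0.6446, -0.0176, 0.1607]
tcp_rot: [[-0.617, 0.787, -0.0], [0.787, 0.617, 0.0], [0.0, -0.0, -1.0]]
wrist_force: [0.2, 0.4, 0.4]
width: 0.0457
grasp_force: 0.0
```

```bash
python3 - <<'E'
from h import *
c=cam('wrist');o=telemetry.get_obs();print(o['ee_pos'],o['wrist_force'],o['joint_pos'].round(0),o['width'],o['tcp_rot'][:,1])
cv2.imwrite('pics/w1.png',c['pixels'][...,::-1]); np.save('w1.npy',cloud(c))
E
```

```text
[ 0.64461647 -0.01669761  0.16069813] [ 0.49322499 -0.13303447 -0.3104494 ] [-2. 30.  1. 94. -1. 56. 38.] 0.0458963787711833 [7.85997466e-01 6.18229668e-01 2.47654697e-04]
```

View pics/w1.png

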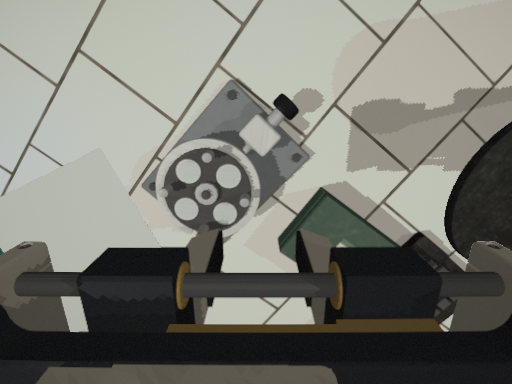

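The wrist view shows the hub at (206,195), short pegs at (207,157), (245,203) and (164,208), and the knob at (286,106), now close to the block. The tall peg is near (203,235), partly behind the finger.

```bash
python3 - <<'E'
from h import *
c=cam('wrist');P=cloud(c)
print('hub',onz(c,206,195,.051))
for p in((207,157),(245,203),(164,208)):print('peg',onz(c,*p,.06))
m=(c['depth']>0)&(np.hypot(P[...,0]-.604,P[...,1]+.0555)<.055)
q=P[m&(P[...,2]>.064)&(P[...,2]<.076)];print('tall',len(q),q.mean(0),q.min(0),q.max(0))
for lo,hi in((.056,.064),(.047,.054)):
  n,l,s,ce=cv2.connectedComponentsWithStats((m&(P[...,2]>lo)&(P[...,2]<hi)).astype('uint8'))
  for i in range(1,n):
    if s[i,4]>8:print(lo,s[i,4],ce[i].round(1),P[l==i].mean(0).round(4))
print('knob end',onz(c,294,100,.032),P[106,286],'block',onz(c,261,136,.044))
E
```

```text
hub [ 0.60298161 -0.05144799  0.051     ]
peg [ 0.58198443 -0.01684206  0.06      ]
peg [ 0.63756765 -0.03111767  0.06      ]
peg [ 0.57754948 -0.0850287   0.06      ]
tall 11 [ 0.61982828 -0.08424395  0.06643104] [ 0.61855497 -0.08663501  0.06408358] [ 0.62194829 -0.08262622  0.06905904]
0.056 88 [206.7 158. ] [ 0.5823 -0.0179  0.0597]
0.056 90 [163.2 193.1] [ 0.5686 -0.0726  0.0595]
0.056 76 [243.9 202.7] [ 0.6366 -0.0316  0.0597]
0.056 24 [201.3 231.8] [ 0.6214 -0.0836  0.0595]
0.047 16 [210.8 154. ] [ 0.5828 -0.0146  0.0505]
0.047 366 [205.7 194.5] [ 0.6026 -0.0521  0.0487]
0.047 30 [168.1 188.5] [ 0.5691 -0.0696  0.0505]
0.047 20 [245.2 197.3] [ 0.6356 -0.029   0.0507]
0.047 22 [204.1 228.5] [ 0.6227 -0.0833  0.0504]
knob end [0.61547235 0.07458417 0.032     ] [0.61205624 0.06473649 0.04407302] block [0.61080683 0.02835052 0.044     ]
```

Call:
arm_command --deltas "-0.4 -1 -3.5 0 -0.125; -0.4 -1.1 -3.5 0 0; -0.4 0 0 -4 0; -0.4 0 0 -3.5 0; -0.4 0 0 0 0; -0.4 0 0 0 0; -0.4 0 0 0 0"

```text
time_s: 9.88
ee_pos: [0.6252, -0.0879, 0.0877]
tcp_rot: [[-0.514, 0.858, 0.003], [0.858, 0.514, -0.0], [-0.002, 0.003, -1.0]]
wrist_force: [-0.4, 0.4, -0.5]
width: 0.0278
grasp_force: 0.0
```

```bash
python3 - <<'E'
from h import *
c=cam('wrist');P=cloud(c);o=telemetry.get_obs();print(o['ee_pos'],o['wrist_force'],o['joint_pos'].round(0),o['width'],o['tcp_rot'][:,1])
cv2.imwrite('pics/w2.png',c['pixels'][...,::-1])
m=(c['depth']>0)&(np.hypot(P[...,0]-.604,P[...,1]+.0555)<.055)
for lo,hi in((.056,.064),(.064,.076)):
  n,l,s,ce=cv2.connectedComponentsWithStats((m&(P[...,2]>lo)&(P[...,2]<hi)).astype('uint8'))
  for i in range(1,n):
    if s[i,4]>8:print(lo,s[i,4],ce[i].round(1),P[l==i].mean(0).round(4))
E
```

```text
[ 0.6250682  -0.08807136  0.08757714] [ 0.70887674 -0.63804453 -0.82281957] [ 3. 34.  3. 99. -2. 48. 38.] 0.027246651065551863 [0.85793905 0.51374544 0.00249111]
0.056 176 [257.4 109.4] [ 0.5818 -0.0187  0.0598]
0.056 171 [200.  170.1] [ 0.5685 -0.0728  0.0597]
0.056 166 [314.9 170.2] [ 0.6358 -0.0326  0.0597]
0.056 57 [258.4 220. ] [ 0.6214 -0.0837  0.0602]
0.064 179 [257.9 228.9] [ 0.6226 -0.0863  0.0692]
```

View pics/w2.png

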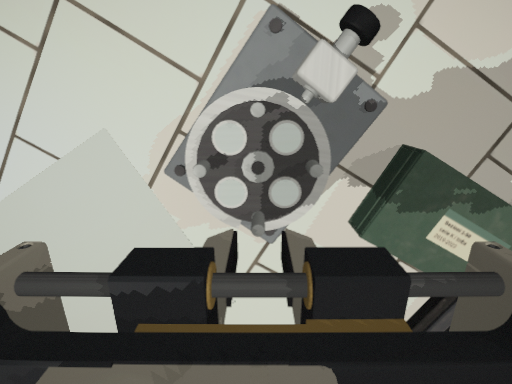

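The tall peg top sits at (258,229), centred between the open fingers. The axis is at about (0.602,-0.0525), so I can go down around the peg.

Call:
arm_command --deltas "-0.4 0 0 -2 0; -0.4 0 0 -1.8 0; -0.4 0 0 0 0"

```text
time_s: 10.3
ee_pos: [0.6213, -0.088, 0.0448]
tcp_rot: [[-0.513, 0.858, -0.005], [0.858, 0.513, 0.001], [0.003, -0.004, -1.0]]
wrist_force: [-0.8, 0.7, -0.9]
width: 0.0275
grasp_force: 0.0
```

```bash
cat > arc.py <<'E'
import sys; from h import *
o=telemetry.get_obs(); p=o['ee_pos'][:2]; A=np.array([.602,-.0525]); d=p-A
phi=np.arctan2(d[1],d[0]); y=o['tcp_rot'][:2,1]; print(o['time_s'],'phi',np.degrees(phi),'r',np.hypot(*d),'ybear',np.degrees(np.arctan2(y[1],y[0])),'j7',o['joint_pos'][6],'F',o['wrist_force'].round(1),'z',o['ee_pos'][2])
st=float(sys.argv[1]); n=int(sys.argv[2]); q=p
for i in range(1,n+1):
    t=A+.041*np.array([np.cos(phi+i*st),np.sin(phi+i*st)]); print((100*(t-q)).round(2),end=' '); q=t
E
python3 arc.py .12 16
```

```text
10.3 phi -61.50326560069919 r 0.04037572475902334 ybear 30.88152675553442 j7 38.42727503169902 F [-0.8  0.7 -0.9] z 0.04484945381454376
[0.45 0.21] [0.38 0.31] [0.34 0.35] [0.3  0.39] [0.25 0.42] [0.2  0.45] [0.14 0.47] [0.08 0.48] [0.03 0.49] [-0.03  0.49] [-0.09  0.48] [-0.15  0.47] [-0.2   0.45] [-0.26  0.42] [-0.3   0.39] [-0.35  0.35]
```

Call:
arm_command --deltas "-0.4 0 0 0.5 0; -0.4 0.4 0.2 0 0.12; -0.4 0.4 0.3 0 0.12; -0.4 0.35 0.35 0 0.12; -0.4 0.3 0.4 0 0.12; -0.4 0.25 0.4 0 0.12; -0.4 0.2 0.45 0 0.12; -0.4 0 0 0 0"

```text
time_s: 11.3
ee_pos: [0.6426, -0.0683, 0.0534]
tcp_rot: [[-0.951, 0.308, 0.0], [0.308, 0.951, -0.001], [-0.0, -0.001, -1.0]]
wrist_force: [-1.4, -2.5, -0.2]
width: 0.0273
grasp_force: 1.1
```

```bash
python3 arc.py .12 10
```

```text
11.3 phi -21.2451286023809 r 0.043556851974652415 ybear 72.06877201862916 j7 70.82762794243209 F [-1.4 -2.5 -0.2] z 0.053397484758863384
[-0.09  0.56] [0.09 0.48] [0.03 0.49] [-0.02  0.49] [-0.08  0.48] [-0.14  0.47] [-0.2   0.45] [-0.25  0.42] [-0.3   0.39] [-0.34  0.35]
```

Call:
arm_command --deltas "-0.4 0 0.5 -0.1 0.12; -0.4 0.05 0.5 0 0.12; -0.4 0 0.5 0 0.12; -0.4 -0.05 0.5 0 0.12; -0.4 -0.1 0.5 0 0.12; -0.4 -0.15 0.45 0 0.12; -0.4 -0.2 0.45 0 0.12; -0.4 0 0 0 0"

```text
time_s: 12.3
ee_pos: [0.641, -0.0351, 0.0531]
tcp_rot: [[-0.865, -0.502, 0.006], [-0.502, 0.865, -0.001], [-0.004, -0.004, -1.0]]
wrist_force: [4.2, -2.1, -1.4]
width: 0.0276
grasp_force: 2.1
```

```bash
python3 arc.py .12 5
```

```text
12.3 phi 24.093176009820564 r 0.042686919768934156 ybear 120.13172911261265 j7 108.12496848039355 F [ 4.2 -2.1 -1.4] z 0.05305106828853853
[-0.38  0.37] [-0.28  0.41] [-0.32  0.37] [-0.37  0.33] [-0.4   0.28]
```

Call:
arm_command --deltas "-0.4 -0.35 0.4 0 0.11; -0.4 -0.3 0.4 0 0.11; -0.4 -0.3 0.4 0 0.11; -0.4 -0.35 0.35 0 0.11; -0.4 0 0 0 0"

```text
time_s: 12.92
ee_pos: [0.6277, -0.0182, 0.0532]
tcp_rot: [[-0.569, -0.822, 0.005], [-0.822, 0.569, -0.0], [-0.003, -0.004, -1.0]]
wrist_force: [4.9, -2.5, 0.8]
width: 0.0275
grasp_force: 2.1
```

```bash
python3 arc.py .1 8
```

```text
12.925 phi 53.144455051729985 r 0.04289037748136091 ybear 145.31728829313525 j7 127.74351758902858 F [ 4.9 -2.5  0.8] z 0.0531547165853825
[-0.45  0.08] [-0.36  0.19] [-0.38  0.16] [-0.39  0.12] [-0.4   0.08] [-0.41  0.04] [-0.41 -0.  ] [-0.41 -0.04]
```

Call:
arm_command --deltas "-0.4 0.25 -0.2 0 0; -0.4 0 0 3 0; -0.4 0 0 2.5 0; -0.4 0 0 0 -0.18; -0.4 0 0 0 -0.18; -0.4 0 0 0 -0.18; -0.4 0 0 0 -0.18; -0.4 0 0 0 -0.18"

```text
time_s: 13.92
ee_pos: [0.6269, -0.0192, 0.1064]
tcp_rot: [[-0.998, -0.06, -0.002], [-0.06, 0.998, 0.001], [0.002, 0.001, -1.0]]
wrist_force: [0.9, -0.2, -1.2]
width: 0.0277
grasp_force: 0.0
```

Call:
arm_command --deltas "-0.4 0 0 0 -0.18; -0.4 0 0 0 -0.18; -0.4 0 0 0 -0.18; -0.4 0 0 0 -0.18; -0.4 0 0 0 -0.18; -0.4 0 0 0 -0.18; -0.4 0 0 0 -0.18; -0.4 0 0 0 -0.18"

```text
time_s: 14.92
ee_pos: [0.6269, -0.019, 0.1065]
tcp_rot: [[-0.19, 0.982, -0.002], [0.982, 0.19, 0.001], [0.001, -0.001, -1.0]]
wrist_force: [0.1, 0.8, 0.7]
width: 0.0277
grasp_force: 0.0
```

Call:
arm_command --deltas "-0.4 0 0 0 -0.18; -0.4 0 0 0 -0.18; -0.4 0 0 0 -0.18; -0.4 0 0 0 -0.18; -0.4 0 0 0 0; -0.4 0 0 0 0"

```text
time_s: 15.68
ee_pos: [0.6273, -0.0192, 0.1066]
tcp_rot: [[0.495, 0.869, -0.001], [0.869, -0.495, 0.0], [-0.0, -0.001, -1.0]]
wrist_force: [-0.5, -0.4, 1.4]
width: 0.0277
grasp_force: 0.0
```

```bash
python3 arc.py .1 1; python3 - <<'E'
from h import *
c=cam('wrist');P=cloud(c)
cv2.imwrite('pics/w3.png',c['pixels'][...,::-1])
m=(c['depth']>0)&(np.hypot(P[...,0]-.604,P[...,1]+.0555)<.055)
for lo,hi in((.056,.064),(.064,.076)):
  n,l,s,ce=cv2.connectedComponentsWithStats((m&(P[...,2]>lo)&(P[...,2]<hi)).astype('uint8'))
  for i in range(1,n):
    if s[i,4]>8:print(lo,s[i,4],ce[i].round(1),P[l==i].mean(0).round(4))
E
```

```text
15.675 phi 52.70735819613439 r 0.04179880552627623 ybear -29.66943708901513 j7 -22.36206525026068 F [-0.5 -0.4  1.4] z 0.10657504101200019
[-0.39  0.17] 0.056 45 [267.8 215.4] [ 0.6327 -0.0219  0.0599]
0.056 57 [242.1 300.3] [ 0.5739 -0.0809  0.0601]
0.064 145 [268.8 223.3] [ 0.6318 -0.0244  0.0692]
```

View pics/w3.png

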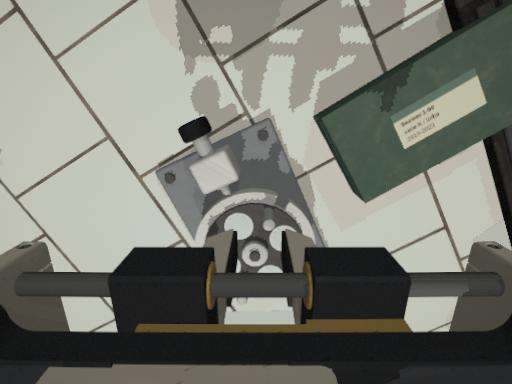

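The tall peg top is at (269,223), between the fingers. The notch gap is near (288,203), slightly clockwise of the tall peg. The knob stays in at (196,130), with the nose on the rim near (228,190). Going down again.

Call:
arm_command --deltas "-0.4 0.4 -0.4 0 0; -0.4 0 0 -3 0; -0.4 0 0 -2.4 0; -0.4 0 0 0 0; -0.4 -0.35 0.35 0 0.1; -0.4 -0.35 0.3 0 0.1; -0.4 -0.35 0.2 0 0.1; -0.4 0 0 0 0"

```text
time_s: 16.73
ee_pos: [0.6232, -0.0161, 0.0545]
tcp_rot: [[0.22, 0.975, 0.004], [0.975, -0.22, -0.0], [0.001, 0.004, -1.0]]
wrist_force: [2.8, -2.3, -0.7]
width: 0.0274
grasp_force: 1.4
```

```bash
python3 arc.py .1 8
```

```text
16.725 phi 59.867410189310625 r 0.04214295537041412 ybear -12.731608743961548 j7 -7.694447643947349 F [ 2.8 -2.3 -0.7] z 0.054452187822029444
[-0.42  0.09] [-0.38  0.15] [-0.39  0.11] [-0.4   0.07] [-0.41  0.03] [-0.41 -0.01] [-0.41 -0.05] [-0.4  -0.09]
```

Call:
arm_command --deltas "-0.4 -0.3 0.1 0 0.06; -0.4 -0.25 0.1 0 0.06; -0.4 -0.25 0.1 0 0.06; -0.4 -0.25 0.1 0 0.06; -0.4 -0.25 0.05 0 0.06; -0.4 0 0 0 0"

```text
time_s: 17.48
ee_pos: [0.6102, -0.0111, 0.0543]
tcp_rot: [[-0.076, 0.997, 0.004], [0.997, 0.076, 0.0], [-0.0, 0.004, -1.0]]
wrist_force: [3.4, -1.5, 2.9]
width: 0.0281
grasp_force: 1.7
```

```bash
python3 arc.py .05 8
```

```text
17.475 phi 78.82183863053676 r 0.042179232930960375 ybear 4.380283452150072 j7 6.0463277136142874 F [ 3.4 -1.5  2.9] z 0.05427484348418659
[-0.22 -0.08] [-0.2   0.02] [-0.2   0.01] [-0.2  0. ] [-0.2  -0.01] [-0.2  -0.02] [-0.2  -0.03] [-0.2  -0.04]
```

Call:
arm_command --deltas "-0.4 -0.2 0 0 0.04; -0.4 -0.2 0 0 0.04; -0.4 -0.2 0 0 0.04; -0.4 0 0 0 0"

```text
time_s: 17.98
ee_pos: [0.6033, -0.0099, 0.0536]
tcp_rot: [[-0.198, 0.98, 0.002], [0.98, 0.198, 0.001], [0.0, 0.002, -1.0]]
wrist_force: [4.5, 1.2, 3.4]
width: 0.0276
grasp_force: 2.4
```

Call:
arm_command --deltas "-0.4 -0.2 0 0 0.04; -0.4 -0.2 0 0 0.04; -0.4 -0.1 0 0 0.04; -0.4 0 0 0 0"

```text
time_s: 18.48
ee_pos: [0.5977, -0.01, 0.0531]
tcp_rot: [[-0.314, 0.95, 0.001], [0.95, 0.314, 0.001], [0.0, 0.001, -1.0]]
wrist_force: [4.0, 1.9, 4.7]
width: 0.0276
grasp_force: 2.6
```

```bash
python3 arc.py .05 4
```

```text
18.475 phi 95.82071103414259 r 0.04269803809826423 ybear 18.27972039485726 j7 17.487116555804942 F [4.  1.9 4.7] z 0.05305162383896124
[-0.19 -0.19] [-0.2  -0.04] [-0.2  -0.05] [-0.2  -0.06]
```

Call:
arm_command --deltas "-0.4 -0.15 -0.05 0.1 0.02; -0.4 -0.15 -0.05 0 0.02; -0.4 0 0 0 0"

```text
time_s: 18.85
ee_pos: [0.5929, -0.0101, 0.0531]
tcp_rot: [[-0.352, 0.936, -0.002], [0.936, 0.352, 0.002], [0.002, -0.002, -1.0]]
wrist_force: [1.9, 2.6, 1.5]
width: 0.0275
grasp_force: 1.9
```

Call:
arm_command --deltas "-0.4 -0.15 -0.05 0 0.02; -0.4 -0.15 -0.05 0 0.02; -0.4 0 0 0 0"

```text
time_s: 19.23
ee_pos: [0.59, -0.0125, 0.0531]
tcp_rot: [[-0.389, 0.921, -0.002], [0.921, 0.389, 0.0], [0.001, -0.002, -1.0]]
wrist_force: [1.5, 3.6, 0.7]
width: 0.0274
grasp_force: 1.4
```

Call:
arm_command --deltas "-0.4 -0.15 -0.05 0 0.02; -0.4 -0.15 -0.05 0 0.02; -0.4 0 0 0 0"

```text
time_s: 19.6
ee_pos: [0.5882, -0.0136, 0.0535]
tcp_rot: [[-0.426, 0.905, 0.0], [0.905, 0.426, 0.0], [0.0, 0.0, -1.0]]
wrist_force: [3.6, 3.8, -3.0]
width: 0.0274
grasp_force: 2.6
```

```bash
cat > peg.py <<'E'
from h import *
c=cam('wrist');P=cloud(c)
cv2.imwrite('pics/last.png',c['pixels'][...,::-1])
m=(c['depth']>0)&(np.hypot(P[...,0]-.602,P[...,1]+.0525)<.05)
for lo,hi in((.057,.062),(.065,.076)):
  n,l,s,ce=cv2.connectedComponentsWithStats((m&(P[...,2]>lo)&(P[...,2]<hi)).astype('uint8'))
  for i in range(1,n):
    if s[i,4]>8:q=P[l==i].mean(0);print(lo,s[i,4],ce[i].round(1),q.round(4),np.degrees(np.arctan2(q[1]+.0525,q[0]-.602)).round(1))
E
python3 arc.py .05 3;python3 peg.py
```

```text
19.6 phi 109.53527233464706 r 0.041270091261882025 ybear 25.202729466416343 j7 23.518463677486782 F [ 3.6  3.8 -3. ] z 0.05345998840221453
[-0.18 -0.1 ] [-0.19 -0.08] [-0.18 -0.09] 0.057 26 [237.  250.5] [ 0.5755 -0.0203  0.0593] 129.4
0.057 71 [274.5 249.1] [ 0.5959 -0.0095  0.0595] 98.1
0.065 49 [235.5 260.2] [ 0.5755 -0.0202  0.0706] 129.4
0.065 285 [275.  261.5] [ 0.5968 -0.012   0.0694] 97.3
```

View pics/last.png

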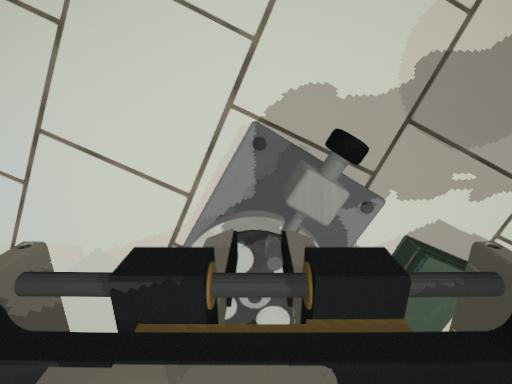

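The tall peg is at (275,261), bearing about 97°, against the trailing finger. The nose near (292,222) reaches the rim. Pushing on gently to see whether the wheel is stopped.

Call:
arm_command --deltas "-0.4 -0.15 -0.05 0 0.02; -0.4 0 0 0 0"

```text
time_s: 19.9
ee_pos: [0.588, -0.0139, 0.0536]
tcp_rot: [[-0.444, 0.896, 0.003], [0.896, 0.444, 0.0], [-0.001, 0.003, -1.0]]
wrist_force: [7.4, 4.7, -5.9]
width: 0.0275
grasp_force: 4.1
```

Call:
arm_command --deltas "-0.4 -0.15 -0.05 0 0.02; -0.4 0 0 0 0"

```text
time_s: 20.15
ee_pos: [0.5879, -0.0142, 0.0538]
tcp_rot: [[-0.462, 0.887, 0.005], [0.887, 0.462, 0.001], [-0.002, 0.005, -1.0]]
wrist_force: [9.4, 4.4, -8.1]
width: 0.0277
grasp_force: 5.5
```

```bash
python3 arc.py .05 3;python3 peg.py
```

```text
20.15 phi 110.20981155618425 r 0.040765723019452436 ybear 27.51002590774547 j7 25.50660532064568 F [ 9.4  4.4 -8.1] z 0.05383651049778489
[-0.2  -0.05] [-0.19 -0.09] [-0.18 -0.09] 0.057 25 [237. 249.] [ 0.5751 -0.0206  0.0594] 130.1
0.057 74 [274.5 248.3] [ 0.5953 -0.0096  0.0594] 98.9
0.065 56 [235.5 257.9] [ 0.575  -0.0205  0.0702] 130.2
0.065 291 [275.1 260.8] [ 0.5964 -0.0121  0.0694] 97.9
```

Call:
arm_command --deltas "-0.4 0.4 0.1 0 -0.05; -0.4 0.5 0.1 0 -0.05; -0.4 0.5 0.1 0 -0.05; -0.4 0.3 0 0 0; -0.4 0 0 0 0"

```text
time_s: 20.82
ee_pos: [0.6016, -0.0128, 0.0535]
tcp_rot: [[-0.323, 0.946, -0.001], [0.946, 0.323, -0.001], [-0.0, -0.001, -1.0]]
wrist_force: [-0.3, 0.2, 0.4]
width: 0.0275
grasp_force: 0.0
```

Call:
arm_command --deltas "-0.4 0.2 0 0 0; -0.4 0.1 0 0 0; -0.4 0 0 0 0"

```text
time_s: 21.2
ee_pos: [0.6052, -0.0118, 0.0537]
tcp_rot: [[-0.323, 0.946, -0.0], [0.946, 0.323, 0.0], [0.0, -0.0, -1.0]]
wrist_force: [0.3, -0.9, 0.4]
width: 0.0274
grasp_force: 0.0
```

```bash
python3 arc.py .05 1;python3 peg.py
```

```text
21.2 phi 85.53940511590831 r 0.0408558013511724 ybear 18.857914742676474 j7 18.11891473991497 F [ 0.3 -0.9  0.4] z 0.05374572957351573
[-0.2   0.03] 0.057 72 [230.9 235.7] [ 0.5854 -0.0089  0.0593] 110.8
0.057 58 [248.  242.4] [ 0.5965 -0.0096  0.0597] 97.3
0.057 18 [281.  252.5] [ 0.6177 -0.0094  0.0601] 69.9
0.057 35 [289.9 310.8] [ 0.6386 -0.0487  0.0597] 6.0
0.065 252 [226.2 245. ] [ 0.584  -0.0097  0.0706] 112.8
0.065 244 [247.1 254.3] [ 0.5972 -0.0122  0.0694] 96.8
0.065 38 [282.4 261.8] [ 0.6178 -0.0095  0.0707] 69.9
```

Almost at the peg's other side now, so I'll press gently clockwise.

Call:
arm_command --deltas "-0.4 0.15 0 0 0; -0.4 0.15 0 0 0; -0.4 0 0 0 0"

```text
time_s: 21.62
ee_pos: [0.6075, -0.0117, 0.0535]
tcp_rot: [[-0.323, 0.946, -0.001], [0.946, 0.323, 0.0], [0.001, -0.001, -1.0]]
wrist_force: [-2.5, -0.4, 1.9]
width: 0.0277
grasp_force: 1.1
```

Call:
arm_command --deltas "-0.4 0.15 0 0 0; -0.4 0.15 0 0 0; -0.4 0 0 0 0"

```text
time_s: 22.0
ee_pos: [0.6104, -0.0114, 0.0534]
tcp_rot: [[-0.323, 0.946, -0.002], [0.946, 0.323, 0.0], [0.001, -0.001, -1.0]]
wrist_force: [-4.3, 1.1, 1.7]
width: 0.0277
grasp_force: 2.0
```

```bash
python3 arc.py .05 1;python3 peg.py
```

```text
22.0 phi 78.50088244535789 r 0.04199261119142384 ybear 18.86678558435139 j7 18.13304424764825 F [-4.3  1.1  1.7] z 0.053412952711645756
[-0.22 -0.06] 0.057 56 [228.5 233.4] [ 0.5887 -0.0072  0.0596] 106.3
0.057 71 [244.2 241.9] [ 0.5994 -0.0095  0.0597] 93.5
0.057 15 [281. 255.] [ 0.6234 -0.0104  0.0602] 63.0
0.057 160 [285.4 312.2] [ 0.6413 -0.0501  0.0595] 3.4
0.065 567 [232.  248.5] [ 0.593  -0.0104  0.0702] 102.0
0.065 28 [282.4 265.2] [ 0.6237 -0.0111  0.0706] 62.4
```

Call:
arm_command --deltas "-0.4 0.15 0 0 0; -0.4 0.1 0 0 0; -0.4 0 0 0 0"

```text
time_s: 22.42
ee_pos: [0.6107, -0.0115, 0.0531]
tcp_rot: [[-0.323, 0.946, -0.006], [0.946, 0.323, 0.0], [0.002, -0.005, -1.0]]
wrist_force: [-9.8, 1.6, 6.7]
width: 0.0277
grasp_force: 4.4
```

Call:
arm_command --deltas "-0.4 0.1 0 0 0; -0.4 0 0 0 0"

```text
time_s: 22.68
ee_pos: [0.6109, -0.0116, 0.053]
tcp_rot: [[-0.323, 0.946, -0.008], [0.946, 0.323, 0.0], [0.003, -0.007, -1.0]]
wrist_force: [-11.5, 0.6, 6.8]
width: 0.0276
grasp_force: 5.3
```

The wheel is blocked both ways with about 4° of play, so it's locked. Backing off to the middle, lifting clear and handing in.

Call:
arm_command --deltas "-0.4 -0.6 0 0 0; -0.4 -0.5 0 0 0; -0.4 0 0 0 0; -0.4 0 0 4 0; -0.4 0 0 5 0; -0.4 0 0 5 0; -0.4 -4 -2 0 0; -0.4 0 0 0 0"

```text
time_s: 23.68
ee_pos: [0.5619, -0.0341, 0.1945]
tcp_rot: [[-0.32, 0.947, 0.0], [0.947, 0.32, -0.001], [-0.001, -0.0, -1.0]]
wrist_force: [0.0, 0.5, 0.5]
width: 0.0275
grasp_force: 0.0
```

Call:
arm_command --deltas "-0.4 -4 0 0 0; -0.4 0 0 0 0; -0.4 0 0 0 0"

```text
time_s: 24.05
ee_pos: [0.525, -0.0315, 0.1941]
tcp_rot: [[-0.323, 0.946, 0.002], [0.946, 0.323, 0.0], [-0.0, 0.002, -1.0]]
wrist_force: [0.5, -0.9, 0.6]
width: 0.0272
grasp_force: 0.0
```

```bash
python3 - <<'E'
from h import *
c=cam('wrist');P=cloud(c);o=telemetry.get_obs();print(o['ee_pos'],o['wrist_force'])
cv2.imwrite('pics/fin.png',c['pixels'][...,::-1])
c=cam('top');P=cloud(c);print(onz(c,233,162,.032));
E
```

```text
[ 0.52523123 -0.03150368  0.19406799] [ 0.34538191  0.75745995 -1.37815389]
[0.61666997 0.07202595 0.032     ]
```

View pics/fin.png

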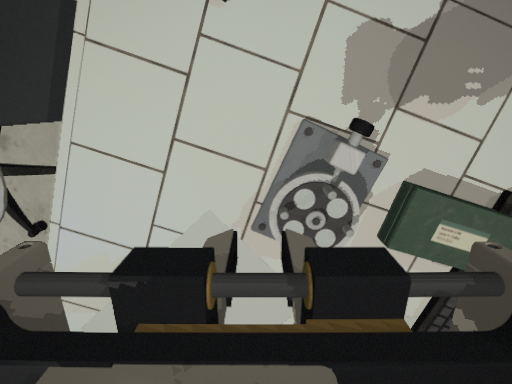

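The final view shows the gripper clear, the knob in at (361,127), and the nose at (337,178) reaching into the rim beside the tall peg at (325,187).

```bash
python3 -c "
from plant import manip; print(manip.finish_job())"
```

```text
the job is handed in; nothing more can be done
None
```

The plunger is fully in, and the wheel is locked with the nose in the notch: it stopped against gentle pushes both ways, with about 4° of play. Readings peaked at about 14 N, the gripper is clear, and the job was handed in at about 24 s.

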